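# Pry the E-clip off a bakery-trolley wheel axle

## Robot

A 6-joint arm with a two-finger parallel gripper is mounted at the origin on the work surface. World frame = base frame: x ahead of the robot, y to its left, z up, the work surface at z = 0. Lengths are in m, angles in rad, forces in N, time in s.
With the tool pointing down it reaches from about 0.35 to 0.775 m from the base axis. Payload 7.3 kg.
Tool frame: the origin (TCP) lies at the very end of the fingers, on their centre line; the grasp point (between the pads) lies 19 mm behind it; z points along the fingers, y is the line along which they close (so a half turn about z gives the same grasp; the last joint's range is limited). The gripper opens to 92 mm and grips with 3 to 60 N. Pads are 19 mm wide; open, the fingers measure 130 mm over their backs; the gripper's body (75 mm by 190 mm) begins 47 mm behind the grasp point.
Start: joints at [1.021, 0.342, 1.524, -0, 1.275, -0.146], TCP at [0.206, 0.483, 0.227] pointing down, gripper open.
Joint ranges: [-2.53, 2.53], [-0.77, 2.02], [0.04, 2.7], [-1, 4.14], [0.28, 2.66], [-3.11, 3.11]. Speed limits (rad/s): [2.57, 2.57, 3.14, 3.14, 3.14, 3.14].

## Interface

Orientations are given as [roll, pitch, yaw] about the fixed x, y, z axes, in that order (R = Rz(yaw) Ry(pitch) Rx(roll)).
In Python, from cell import observe, read_camera, get_calibration, hand_in, search_frame gives the robot as it stands.
- The arm moves only by the tool step_arm, never from a script. Its argument "commands" is a list of rows, each an object with "translation": the shift along the tool's x, y, z in mm, a list of three; "roll": the turn about the tool's z in rad. In form: [{"translation": [x, y, z], "roll": roll}, ...]. A call has 1 to 20 rows; each row shifts and turns the commanded pose from where the row before left it, along the tool's axes as they then stand; what a row does not reach is not made up. A row lasts 1/12 s, in which the tool goes at most 41.7 mm and 7.16 degrees, less where a joint would pass 70% of its speed; a pose out of reach is approached as far as the arm can. A call is refused whole if a number of a shift passes 41.7 or a number of a turn 0.125, either way. A call with a gripper value outside its range is refused whole. "fingers" is the opening, from 0 (shut) to 1 (fully open), set as the call begins (left out, the last holds). The fingers move at their own pace and stop on an object; "grip_force" is the grip in N (left out, the last holds). Time passes only in rows, so rows that do not move let the fingers close. It gives the time, the measured TCP pose, the force, the opening and the grip force at its end, in the units of the state.
- observe(): the state, without advancing time (a new reading comes with each control period).
- read_camera(name): name is "scene" or "top" or "wrist"; returns the picture (420x560x3 uint8, red, green, blue); there is no depth.
- get_calibration(name): a dict with "camera_matrix" (3x3 intrinsics, pixels), "world_from_camera" (4x4, takes a point from camera to world coordinates). Camera axes: x right, y up, looking along -z (the intrinsics and any distortion apply to the point x, -y, -z); pixel columns grow to the right and rows downward; lengths in m; the calibration is good to about 2 mm. The wrist camera is an equidistant fisheye: a pixel r from the principal point sees the ray r / f radians off the axis. A picture is of the moment at which its call begins: read the wrist's pose just before it. get_calibration takes no time and is no camera call; for the wrist camera it gives the pose at the moment of the call.
- hand_in(): hands the job in; it is judged then, once.
Trained networks look in the newest picture that a camera, given by its name, has taken for a name from the list of things; names that differ only in an ending like _2 or _b are one class to them, and where a whole thing is asked for, a point or a joint stands for the part that bears it (a point fixed in the world has none). Each returns a list of dicts, best first, with "confidence" (0 to 1); they miss things now and then, are a little off and sometimes report something else, mostly with a low value. They report only what shows in the picture. A call takes as long as a camera call. They do not tell look-alikes from the thing itself.
- search_frame(camera, name): "at" ([x, y, z] in m, in world coordinates, good to about 4 mm: the middle of the surface that is visible of it).
The state is a dict: "time": time; "qpos": joint angles; "qvel": joint speeds; "joint_efforts": joint torques, N m; "tool_pos": TCP position; "tool_rot": TCP orientation; "contact_force": force on the tool from outside, world axes, zero at the start; "torque": the same for the moment, N m; "opening": finger opening in m; "grip_force": force on a finger pad.
Only numpy, scipy, OpenCV 4.12 (cv2) and the standard library are available. Lean on these libraries where they do the work, as an engineer would, in place of code of your own. Each camera call takes 0.05 s, during which the arm holds its last target. There are 200 camera calls.

## Task

The wheel of this bakery trolley has to come off its axle for cleaning, so first take out its E-clip: pick up the hooked pick by its handle, feel the hook down into one of the windows between the clip's band and the axle, and draw the clip out of its groove on its closed-back side. Work gently: do not bear hard on the clip, the axle, the wheel or the soft bearing seal, do not touch the clip or knock the wheel with the gripper, and do not let the clip fly off; it shall end off the axle, lying on the wheel or just beside it. Finish with the hooked pick laid flat on the bench, and leave the screwdriver, the tin and the bowl where they are.

Things in the scene. Friction and masses are not known exactly. Their poses are not given: they have to be found in the camera images.
- pick: Hooked pick, 70 g, lying on the bench. Flat-sided black ribbed handle 95 long, 18 wide, 22 high; a steel shank (5 mm, then 3 mm thick) runs forward from its front end, its axis 11 mm above the handle's underside, and ends in a hook turned straight down. Origin: centre of the handle's underside, at bench height while it lies; x points from handle to hook, z up, hook pointing down (-z).
- hook (a point): Lowest point of the pick's hook: a round-ended steel pin 3 mm thick, reaching 9 mm down from the underside of the shank. It lies 122 mm ahead (+x) of the pick's origin and 0.5 mm above the level of the handle's underside.
- clip: Steel E-clip (side-fitted retaining ring) lying flat in the axle's groove: outside diameter 42, 2 thick, band 4.5 wide. Origin: centre of the ring at its underside, on the axle's axis while seated; x points from the closed back to the open mouth, z up. The two ends beside the mouth are sprung prongs that grip the groove; a fixed prong 6.5 mm wide reaches inward from the middle of the back.
- clip_back (a point): Middle of the closed back, on the band at its underside, 18.75 mm from the clip's centre on its -x side. Drawn this way the clip resists for 6 to 10 mm, the pull rising to 11 to 18 N (25 N bends it), then springs off to about 20 mm and tilts over the hub's edge. The clip turns freely on the axle. Under load the round hook rides up over the thin band unless kept pressed down with a few N.
- window_l (a point): Middle of one of the clip's two windows, at the clip's underside: 14.25 mm from its centre, 45 degrees from its back towards +y. A window is a curved slot between the axle (radius 12 mm) and the band's inner edge (radius 16.5 mm), so 4.5 mm wide radially, 2 mm deep down to the bearing seal; a 3 mm pin fits from 25 to 90 degrees from the back.
- window_r (a point): Middle of the other window, the mirror image towards the clip's -y side.
- groove (a point): Point on the axle's axis at the groove's lower edge, 63 mm above the bench, level with the clip's underside and the top of the bearing seal: black rubber disc, diameter 42, under the clip; soft, gives about 1 mm, spoilt by more than 15 N. The groove is 19 mm in diameter and 3 mm high; above it is the axle's head, diameter 24, its top 72 mm above the bench.
- axle: Fixed wheel unit, too heavy to shift: 110 mm square steel flange on a 140 mm square, 3 mm rubber mat, the axle upright from it. On the axle sits the dark brown wheel, diameter 125, its flat upper face 54 mm above the bench, its hub (diameter 47) 60 mm; the wheel turns freely. Origin: on the axle's axis at bench level, z up.
- driver: Flat-bladed screwdriver, which stays where it is: 180 mm long, thick round black handle (90 long, diameter 26). Origin: halfway along it, at its underside; x towards the blade.
- tin: Closed aluminium tin, diameter 66, height 50 mm, which stays where it is. Origin: centre of its underside.
- bowl: Steel bowl, diameter 100, height 45 mm, which stays where it is. Origin: centre of its underside.
There are look-alikes about, which are no part of the job. What is meant by the axle is not yellow, and is the smaller of those in its own colour. Leave any purple or white look-alike of the pick alone.

How it is judged:
By the outcome, as a careful person would: the job done as asked, in the order asked, and still so for the second after the job is handed in, with the robot touching nothing.
It also fails if it takes over 58 s, if anything falls off the work surface, if the arm or the gripper's body presses on something with over 40 N, if the wrist force passes 120 N, or if a joint passes its speed limit or range.

## Working session

There is one attempt and no reset: what is moved stays moved. The work goes in short steps, Python scripts to look and compute and a tool call to move; the robot and the scene stay as the last step left them, time stands still between calls to the robot, and variables do not carry over. Pictures are saved under pics/ and viewed, at most 10 in all, crops included, and the job is handed in when it is done.

Besides the shell and the picture viewer there is one more tool, called after ">>>" by a JSON object that holds its "name" and its "arguments". step_arm: Moves the arm, as the interface text tells. Its arguments: {"type":"object","properties":{"commands":{"type":"array"},"fingers":{"type":"number"},"grip_force":{"type":"number"}},"required":["commands"]}

```bash
mkdir -p pics; ls; cat > h.py <<'E'
import numpy as np, cv2
from cell import *
def save(cam,fn):
    im=read_camera(cam); cv2.imwrite('pics/'+fn,im[:,:,::-1]); return im
E
python3 - <<'E'
from h import *
a=save('scene','scene0.png'); b=save('top','top0.png')
cv2.imwrite('pics/both.png',cv2.resize(np.vstack([a,b])[:,:,::-1],None,fx=.71,fy=.71))
for c in ['top','scene']:
  for n in ['pick','hook','clip','axle','driver','tin','bowl','clip_back','groove']:
    print(c,n,[(np.round(d['at'],3).tolist(),round(d['confidence'],2)) for d in search_frame(c,n)])
print(observe())
for c in ['top','scene','wrist']: print(get_calibration(c))
E
```

```text
pics
top pick [([0.446, 0.015, 0.021], 0.8), ([0.291, 0.26, 0.022], 0.65), ([0.476, 0.209, 0.021], 0.62)]
top hook [([0.472, 0.208, 0.02], 0.94), ([0.294, 0.268, 0.024], 0.94), ([0.448, 0.012, 0.022], 0.59), ([0.641, -0.019, 0.055], 0.52)]
top clip []
top axle [([0.642, -0.017, 0.056], 0.92), ([0.473, 0.382, 0.053], 0.85), ([0.48, -0.392, 0.07], 0.59)]
top driver [([0.457, -0.208, 0.017], 0.84)]
top tin [([0.702, 0.228, 0.048], 0.83)]
top bowl [([0.726, -0.256, 0.02], 0.68)]
top clip_back [([0.474, 0.211, 0.019], 0.46)]
top groove [([0.48, -0.394, 0.072], 0.91), ([0.474, 0.382, 0.055], 0.8), ([0.636, -0.019, 0.054], 0.63)]
scene pick [([0.447, 0.014, 0.02], 0.96), ([0.3, 0.269, 0.019], 0.65), ([0.486, 0.212, 0.018], 0.64), ([0.652, -0.024, 0.06], 0.19)]
scene hook [([0.301, 0.268, 0.019], 0.88), ([0.487, 0.213, 0.022], 0.74), ([0.449, 0.012, 0.016], 0.73)]
scene clip []
scene axle [([0.67, -0.001, 0.053], 0.75), ([0.503, 0.392, 0.06], 0.73), ([0.513, -0.377, 0.063], 0.64)]
scene driver [([0.458, -0.202, 0.019], 0.6)]
scene tin [([0.719, 0.242, 0.055], 0.56)]
scene bowl [([0.715, -0.2
[... 1562 characters left out ...]
 -0.54251559,  0.36502694,  0.3190389 ],
       [ 0.00623326,  0.56420041,  0.82561434,  0.82820777],
       [ 0.        ,  0.        ,  0.        ,  1.        ]])}
{'camera_matrix': array([[325.1922621 ,   0.        , 276.11403159],
       [  0.        , 325.1922621 , 209.05707562],
       [  0.        ,   0.        ,   1.        ]]), 'world_from_camera': array([[ 3.93261784e-01, -8.82945281e-01, -2.56423088e-01,
         1.36560349e-01],
       [ 9.19426512e-01,  3.77731123e-01,  1.09426175e-01,
         5.12156018e-01],
       [ 2.41655958e-04, -2.78795318e-01,  9.60350515e-01,
         3.84373131e-01],
       [ 0.00000000e+00,  0.00000000e+00,  0.00000000e+00,
         1.00000000e+00]])}
```

View pics/top0.png

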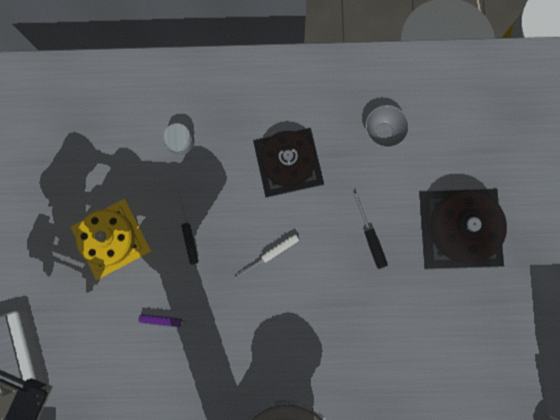

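View pics/scene0.png

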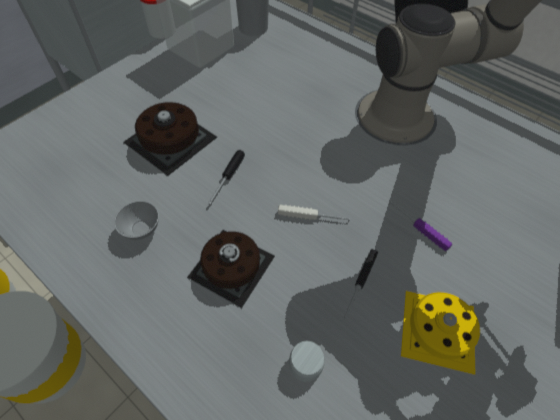

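Top view: pick candidates are black (190,243), white (280,247) and purple (160,320), plus the driver's black handle (375,245). I choose the black one at (190,243). Wheel candidates are the small brown (288,158), the larger brown (470,225) and yellow (105,240). I choose the small brown one. Next is one close crop of both.

```bash
python3 - <<'E'
import cv2,numpy as np
a=cv2.imread('pics/top0.png')
p=cv2.resize(a[180:275,150:230],None,fx=6,fy=6,interpolation=cv2.INTER_CUBIC)
c=cv2.resize(a[140:177,270:307],None,fx=10,fy=10,interpolation=cv2.INTER_CUBIC)
o=np.zeros((600,800,3),np.uint8)
p=np.clip(p.astype(float)*2,0,255).astype(np.uint8)
o[:570,:480]=p; o[:320,480:800]=c[20:340,20:340]
cv2.imwrite('pics/crop1.png',o)
E
```

```text
(no output)
```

View pics/crop1.png

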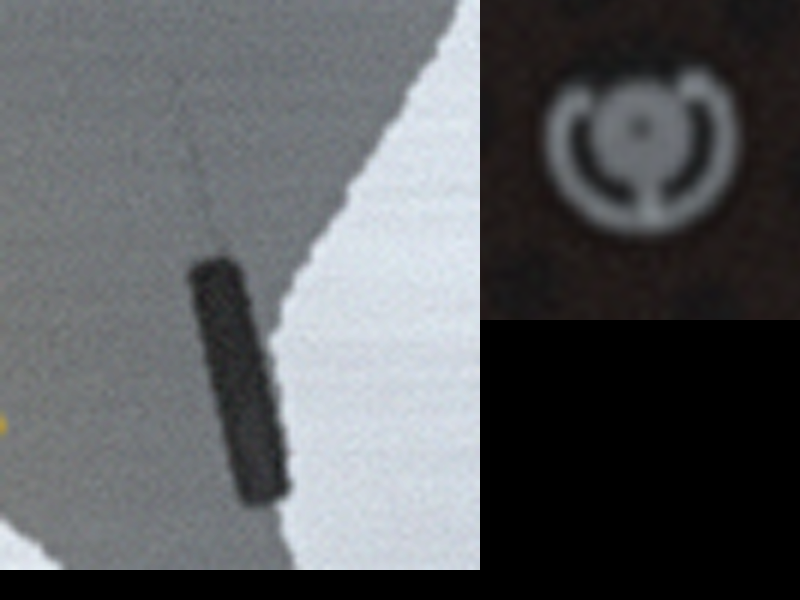

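```bash
cat >> h.py <<'E'
from scipy.spatial.transform import Rotation as Ro
def px(cam,uv,z,cal=None):
    c=cal or get_calibration(cam); K=c['camera_matrix'];T=c['world_from_camera']
    x=(uv[0]-K[0,2])/K[0,0]; y=(uv[1]-K[1,2])/K[1,1]
    if cam=='wrist':
        r=np.hypot(x,y); s=np.sin(r)/max(r,1e-9); d=np.array([x*s,-y*s,-np.cos(r)])
    else: d=np.array([x,-y,-1])
    d=T[:3,:3]@d; o=T[:3,3]; return o+d*(z-o[2])/d[2]
def tool():
    s=observe(); return np.array(s['tool_pos']),Ro.from_euler('xyz',s['tool_rot']).as_matrix(),s
def delta(target):  # mm in tool axes
    p,R,s=tool(); return np.round(R.T@(np.array(target)-p)*1000,1)
E
python3 - <<'E'
from h import *
f=px('top',(185.8,223.3),.022);r=px('top',(194.2,263.7),.022);h=px('top',(179.7,193.3),.0125)
print(f,r,h,(f+r)/2,np.hypot(*(f-r)[:2]),np.arctan2(*(f-r)[1::-1]),np.arctan2(*(h-r)[1::-1]))
c=px('top',(288.4,156),.065);hd=px('top',(272+16.3,142+13.3),.072);b=px('top',(272+16.8,142+20.5),.065)
print(c,hd,b)
p,R,s=tool();T=get_calibration('wrist')['world_from_camera'];print('cam in tool',R.T@(T[:3,3]-p),R.T@T[:3,:3],R)
E
```

```text
[0.51079209 0.21683096 0.022     ] [0.418667   0.19748056 0.022     ] [0.58223558 0.23314909 0.0125    ] [0.46472955 0.20715576 0.022     ] 0.09413537856124658 0.20703518665509504 0.2147036062213919
[ 0.65117879 -0.0202139   0.065     ] [ 0.65100967 -0.020022    0.072     ] [ 0.63634628 -0.02076959  0.065     ]
cam in tool [ 0.07563529 -0.00037397 -0.15765774] [[-3.96698261e-04  9.60356208e-01  2.78775529e-01]
 [ 9.99999901e-01  4.36486294e-04 -8.06530643e-05]
 [-1.99137369e-04  2.78775470e-01 -9.60356287e-01]] [[-9.19582471e-01  3.92897033e-01  3.57263294e-05]
 [ 3.92897034e-01  9.19582470e-01  3.09636368e-05]
 [-2.06877852e-05  4.25103865e-05 -9.99999999e-01]]
```

>>> {"name": "step_arm", "arguments": {"commands": [{"translation": [0, 0, 0], "roll": -0.122}, {"translation": [0, 0, 0], "roll": -0.122}, {"translation": [0, 0, 0], "roll": -0.122}, {"translation": [0, 0, 0], "roll": -0.122}, {"translation": [0, 0, 0], "roll": -0.122}, {"translation": [0, 0, 0], "roll": 0}]}}

```text
time: 1.5
tool_pos: [0.2063, 0.4828, 0.2267]
tool_rot: [-3.142, 0.0, -2.931]
contact_force: [0.6, -0.1, -0.3]
opening: 0.0917
grip_force: 0.0
```

```bash
python3 - <<'E'
from h import *
print(delta([.499,.2145,.12]),tool()[2]['tool_rot'])
E
```

```text
[-230.2 -323.5  106.7] [-3.14157989e+00  3.88567419e-05 -2.93097597e+00]
```

>>> {"name": "step_arm", "arguments": {"commands": [{"translation": [-16.4, -23.1, 7.6], "roll": 0}, {"translation": [-16.4, -23.1, 7.6], "roll": 0}, {"translation": [-16.4, -23.1, 7.6], "roll": 0}, {"translation": [-16.4, -23.1, 7.6], "roll": 0}, {"translation": [-16.4, -23.1, 7.6], "roll": 0}, {"translation": [-16.4, -23.1, 7.6], "roll": 0}, {"translation": [-16.4, -23.1, 7.6], "roll": 0}, {"translation": [-16.4, -23.1, 7.6], "roll": 0}, {"translation": [-16.4, -23.1, 7.6], "roll": 0}, {"translation": [-16.4, -23.1, 7.6], "roll": 0}, {"translation": [-16.4, -23.1, 7.6], "roll": 0}, {"translation": [-16.4, -23.1, 7.6], "roll": 0}, {"translation": [-16.4, -23.1, 7.6], "roll": 0}, {"translation": [-16.4, -23.1, 7.6], "roll": 0}, {"translation": [0, 0, 0], "roll": 0}], "fingers": 0.6}}

```text
time: 2.75
tool_pos: [0.5001, 0.2099, 0.119]
tool_rot: [-3.14, 0.0, -2.943]
contact_force: [-0.5, 0.7, 0.0]
opening: 0.055
grip_force: 0.0
```

```bash
python3 - <<'E'
from h import *
print(delta([.499,.2145,.003]))
a=save('wrist','w1.png')
c=get_calibration('wrist')
import pickle; pickle.dump(c,open('w1.pkl','wb'))
cv2.imwrite('pics/w1b.png',np.clip(cv2.resize(a[:,:,::-1],(800,600)).astype(float)*1.8,0,255))
E
```

```text
[  0.2   4.8 116. ][ WARN:0@1.659] global loadsave.cpp:1063 imwrite_ Unsupported depth image for selected encoder is fallbacked to CV_8U.
```

View pics/w1b.png

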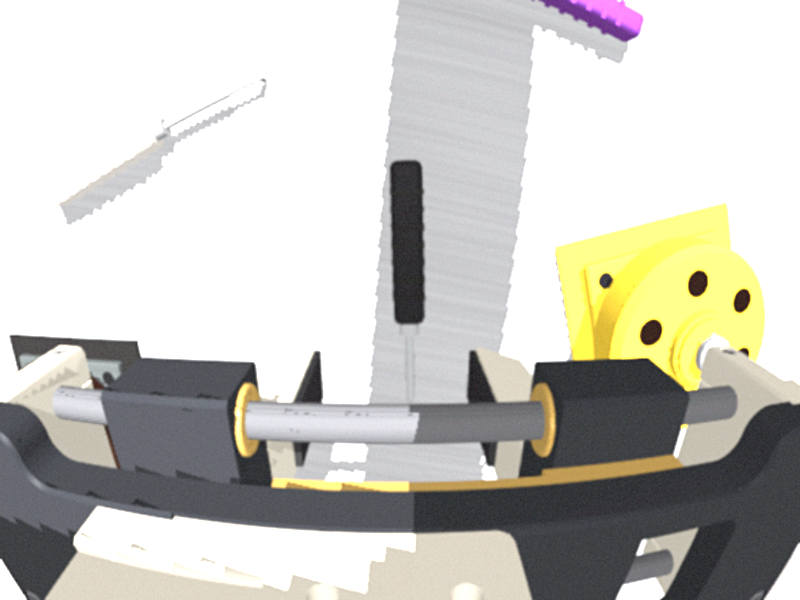

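```bash
python3 - <<'E'
from h import *
import pickle
c=pickle.load(open('w1.pkl','rb'))
r=px('wrist',(406*.7,162*.7),.022,c);f=px('wrist',(408.5*.7,322*.7),.022,c);print(r,f,(r+f)/2,np.linalg.norm(f-r),np.arctan2(*(f-r)[1::-1]))
E
```

```text
[0.41995686 0.20192137 0.022     ] [0.50893043 0.2217777  0.022     ] [0.46444364 0.21184954 0.022     ] 0.0911623269998728 0.2195730301974316
```

>>> {"name": "step_arm", "arguments": {"commands": [{"translation": [0, 0, 0], "roll": 0.122}, {"translation": [0, 0, 0], "roll": 0.122}, {"translation": [0, 0, 0], "roll": 0.122}, {"translation": [0, 0, 0], "roll": 0.122}, {"translation": [0, 0, 0], "roll": 0.122}, {"translation": [0, 0, 0], "roll": 0.122}, {"translation": [0, 0, 0], "roll": 0.122}, {"translation": [0, 0, 0], "roll": 0.122}, {"translation": [0, 0, 0], "roll": 0.122}, {"translation": [0, 0, 0], "roll": 0.122}, {"translation": [0, 0, 0], "roll": 0.122}, {"translation": [0, 0, 0], "roll": 0.122}, {"translation": [0, 0, 0], "roll": 0.122}]}}

```text
time: 3.88
tool_pos: [0.4965, 0.2142, 0.1207]
tool_rot: [3.141, -0.0, 1.754]
contact_force: [-0.0, 0.2, 0.3]
opening: 0.0546
grip_force: 0.0
```

>>> {"name": "step_arm", "arguments": {"commands": [{"translation": [0, 0, 0], "roll": 0.122}, {"translation": [0, 0, 0], "roll": 0.122}, {"translation": [0, 0, 0], "roll": 0.122}, {"translation": [0, 0, 0], "roll": 0.122}, {"translation": [0, 0, 0], "roll": 0.122}, {"translation": [0, 0, 0], "roll": 0.122}, {"translation": [0, 0, 0], "roll": 0.122}, {"translation": [0, 0, 0], "roll": 0.122}, {"translation": [0, 0, 0], "roll": 0.122}, {"translation": [0, 0, 0], "roll": 0.122}, {"translation": [0, 0, 0], "roll": 0.122}, {"translation": [0, 0, 0], "roll": 0.122}, {"translation": [0, 0, 0], "roll": 0.0}]}}

```text
time: 4.97
tool_pos: [0.4966, 0.2141, 0.1207]
tool_rot: [-3.141, -0.0, 0.292]
contact_force: [-0.2, -0.8, 0.1]
opening: 0.055
grip_force: 0.0
```

```bash
python3 - <<'E'
from h import *
print(tool()[2]['tool_rot'],tool()[0],tool()[2]['qpos'])
a=save('wrist','w2.png')
c=get_calibration('wrist')
import pickle; pickle.dump(c,open('w2.pkl','wb'))
cv2.imwrite('pics/w2b.png',np.clip(cv2.resize(a[:,:,::-1],(800,600)).astype(float)*1.3,0,255).astype(np.uint8))
E
```

```text
[-3.14126541e+00 -2.51894485e-04  2.91758324e-01] [0.49658067 0.21410904 0.12071202] [2.65130313e-01 4.77326783e-01 1.62909363e+00 3.88255718e-04
 1.03492919e+00 1.54397008e+00]
```

View pics/w2b.png

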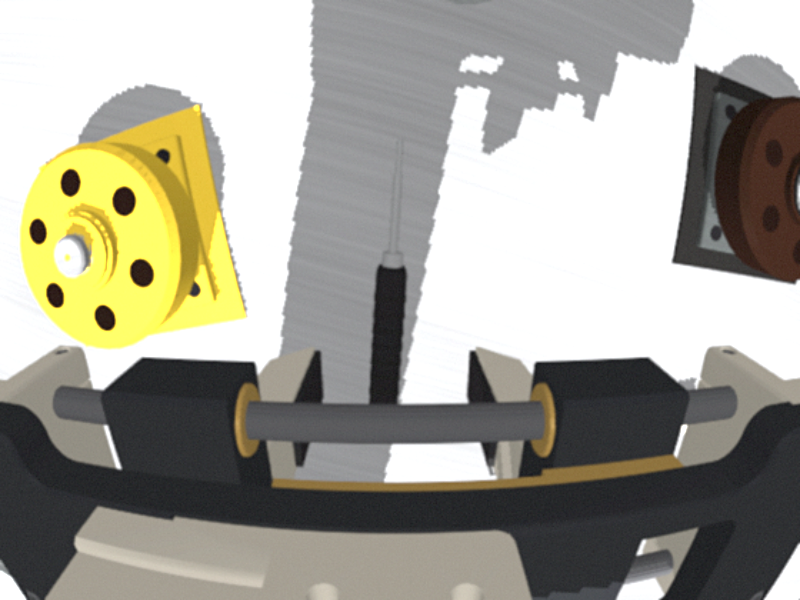

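The pick points up in the picture: handle front at (391,266), hook end at (400,141). Heading follows from those.

```bash
python3 - <<'E'
from h import *
import pickle
c=pickle.load(open('w2.pkl','rb'))
f=px('wrist',(391*.7,268*.7),.022,c);h=px('wrist',(400*.7,141*.7),.0125,c);m=px('wrist',(387*.7,340*.7),.022,c)
print(f,h,m,np.linalg.norm(f-h),np.arctan2(*(h-f)[1::-1]))
th=np.arctan2(*(h-f)[1::-1]);u=np.array([np.cos(th),np.sin(th)])
print('grasp',f[:2]-12.5e-3*u)
E
```

```text
[0.51361772 0.22133184 0.022     ] [0.5834541  0.23752421 0.0125    ] [0.47135093 0.21089618 0.022     ] 0.07231571599028289 0.22783564148210514
grasp [0.50144075 0.21850847]
```

>>> {"name": "step_arm", "arguments": {"commands": [{"translation": [0, 0, 0], "roll": 0.074}, {"translation": [0, 0, 0], "roll": 0.0}]}}

```text
time: 5.18
tool_pos: [0.4969, 0.2138, 0.1205]
tool_rot: [-3.141, -0.0, 0.224]
contact_force: [-0.7, 0.2, -0.7]
opening: 0.0552
grip_force: 0.0
```

```bash
python3 - <<'E'
from h import *
print(delta([.500,.217,.003]),tool()[2]['tool_rot'])
E
```

```text
[  3.7  -2.4 117.5] [-3.14138960e+00 -1.94564364e-04  2.24264833e-01]
```

>>> {"name": "step_arm", "arguments": {"commands": [{"translation": [3.7, -2.4, 20], "roll": 0}, {"translation": [0, 0, 20], "roll": 0}, {"translation": [0, 0, 20], "roll": 0}, {"translation": [0, 0, 20], "roll": 0}, {"translation": [0, 0, 15], "roll": 0}, {"translation": [0, 0, 13], "roll": 0}, {"translation": [0, 0, 9], "roll": 0}, {"translation": [0, 0, 0], "roll": 0}, {"translation": [0, 0, 0], "roll": 0}]}}

```text
time: 5.93
tool_pos: [0.5002, 0.2166, 0.0034]
tool_rot: [-3.141, 0.0, 0.225]
contact_force: [0.9, 0.3, 0.2]
opening: 0.0553
grip_force: 0.0
```

>>> {"name": "step_arm", "arguments": {"commands": [{"translation": [0, 0, 0], "roll": 0}, {"translation": [0, 0, 0], "roll": 0}, {"translation": [0, 0, 0], "roll": 0}, {"translation": [0, 0, 0], "roll": 0}, {"translation": [0, 0, 0], "roll": 0}, {"translation": [0, 0, 0], "roll": 0}, {"translation": [0, 0, 0], "roll": 0}, {"translation": [0, 0, 0], "roll": 0}, {"translation": [0, 0, 0], "roll": 0}, {"translation": [0, 0, 0], "roll": 0}], "fingers": 0.1, "grip_force": 55}}

```text
time: 6.77
tool_pos: [0.5004, 0.2165, 0.0036]
tool_rot: [-3.141, -0.0, 0.224]
contact_force: [-1.2, 0.1, 3.6]
opening: 0.0176
grip_force: 54.9
```

>>> {"name": "step_arm", "arguments": {"commands": [{"translation": [0, 0, -8], "roll": 0}, {"translation": [0, 0, -20], "roll": 0}, {"translation": [0, 0, -20], "roll": 0}, {"translation": [0, 0, -20], "roll": 0}, {"translation": [0, 0, -20], "roll": 0}, {"translation": [0, 0, -20], "roll": 0}, {"translation": [0, 0, 0], "roll": 0.119}, {"translation": [0, 0, 0], "roll": 0.119}, {"translation": [0, 0, 0], "roll": 0.119}, {"translation": [0, 0, 0], "roll": 0.119}, {"translation": [0, 0, 0], "roll": 0.119}, {"translation": [0, 0, 0], "roll": 0.119}, {"translation": [0, 0, 0], "roll": 0.119}, {"translation": [0, 0, 0], "roll": 0}]}}

```text
time: 7.93
tool_pos: [0.5001, 0.2163, 0.1116]
tool_rot: [3.141, 0.0, -0.614]
contact_force: [-1.0, -0.4, -1.0]
opening: 0.0177
grip_force: 54.9
```

```bash
python3 - <<'E'
from h import *
print(delta([.555,.047,.11]),tool()[2]['tool_rot'])
E
```

```text
[142.3 106.8   1.6] [ 3.14142026e+00  1.42842488e-04 -6.13501125e-01]
```

>>> {"name": "step_arm", "arguments": {"commands": [{"translation": [17.8, 13.3, 0], "roll": 0}, {"translation": [17.8, 13.3, 0], "roll": 0}, {"translation": [17.8, 13.3, 0], "roll": 0}, {"translation": [17.8, 13.3, 0], "roll": 0}, {"translation": [17.8, 13.3, 0], "roll": 0}, {"translation": [17.8, 13.3, 0], "roll": 0}, {"translation": [17.8, 13.3, 0], "roll": 0}, {"translation": [17.8, 13.3, 0], "roll": 0}, {"translation": [0, 0, 0], "roll": 0}, {"translation": [0, 0, 0], "roll": 0}]}}

```text
time: 8.77
tool_pos: [0.5563, 0.0468, 0.1113]
tool_rot: [-3.142, 0.0, -0.608]
contact_force: [0.4, -0.1, -0.7]
opening: 0.0174
grip_force: 54.9
```

```bash
python3 - <<'E'
from h import *
print(tool()[0],tool()[2]['tool_rot'],tool()[2]['contact_force'])
a=save('wrist','w3.png')
c=get_calibration('wrist')
import pickle; pickle.dump(c,open('w3.pkl','wb'))
cv2.imwrite('pics/w3b.png',cv2.resize(a[40:250,130:410,::-1],(800,600),interpolation=cv2.INTER_CUBIC))
E
```

```text
[0.55626362 0.04675312 0.11133414] [-3.14157079e+00  3.00538180e-04 -6.08421653e-01] [ 0.39251226 -0.1041228  -0.70345673]
```

View pics/w3b.png

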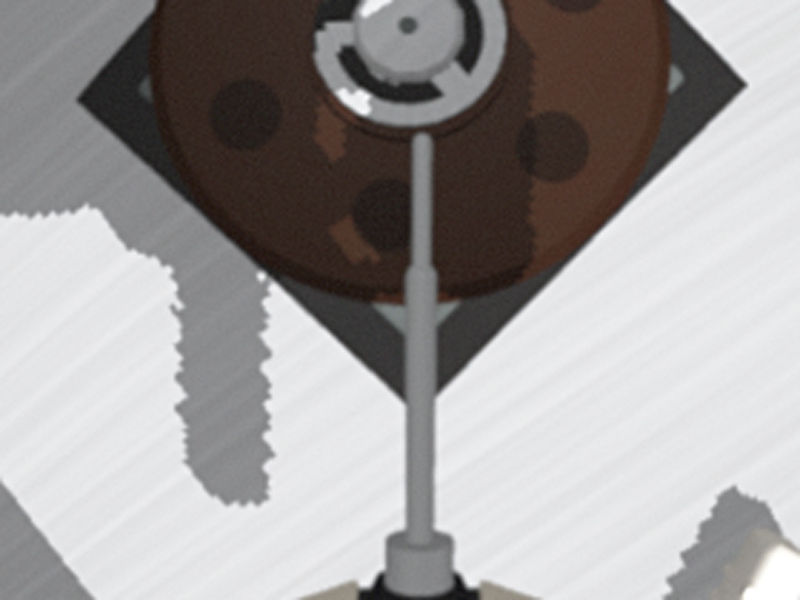

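```bash
cat > m.py <<'E'
from h import *
import pickle
c=pickle.load(open('w3.pkl','rb'))
S=280/800
q=lambda u,v,z: px('wrist',(130+u*S,40+v*S),z,c)
p=np.array([0.55626362,0.04675312,0.11133414]);R=Ro.from_euler('xyz',[-3.14157079,3.00538180e-04,-6.08421653e-01]).as_matrix()
t=lambda w: np.round(R.T@(w-p)*1000,1)
print('head',t(q(408,25,.072)),q(408,25,.072))
print('hook end',t(q(422,133,.1205)),'shank',t(q(422,260,.119)),t(q(420,500,.119)))
print('prong',t(q(455,80,.065)),'back',t(q(475,103,.065)))
E
python3 m.py
```

```text
head [116.2  -2.1  39.3] [ 0.65278314 -0.01788499  0.072     ]
hook end [88.1  0.6 -9.2] shank [67.7  0.6 -7.7] [27.6  0.3 -7.7]
prong [105.2   7.9  46.3] back [100.1  12.2  46.3]
```

>>> {"name": "step_arm", "arguments": {"commands": [{"translation": [0, -2.7, 10], "roll": 0}, {"translation": [0, 0, 10], "roll": 0}, {"translation": [0, 0, 10], "roll": 0}, {"translation": [0, 0, 6], "roll": 0}, {"translation": [0, 0, 3.5], "roll": 0}, {"translation": [4, 0, 0], "roll": 0}, {"translation": [4, 0, 0], "roll": 0}, {"translation": [3, 0, 0], "roll": 0}, {"translation": [0, 0, 0], "roll": 0}, {"translation": [0, 0, 0], "roll": 0}]}}

```text
time: 9.65
tool_pos: [0.5672, 0.0433, 0.0722]
tool_rot: [-3.141, -0.001, -0.61]
contact_force: [-0.4, 0.1, -0.9]
opening: 0.0169
grip_force: 54.9
```

```bash
python3 - <<'E'
from h import *
p,R,s=tool()
a=save('wrist','w4.png')
c=get_calibration('wrist')
import pickle; pickle.dump((c,p,R),open('w4.pkl','wb'))
print(p,s['tool_rot'],s['contact_force'])
cv2.imwrite('pics/w4b.png',cv2.resize(a[70:175,220:360,::-1],(800,600),interpolation=cv2.INTER_CUBIC))
E
```

```text
[0.56721838 0.04333863 0.07217237] [-3.14105815e+00 -7.16809044e-04 -6.09599502e-01] [-0.39785165  0.06844928 -0.89307308]
```

View pics/w4b.png

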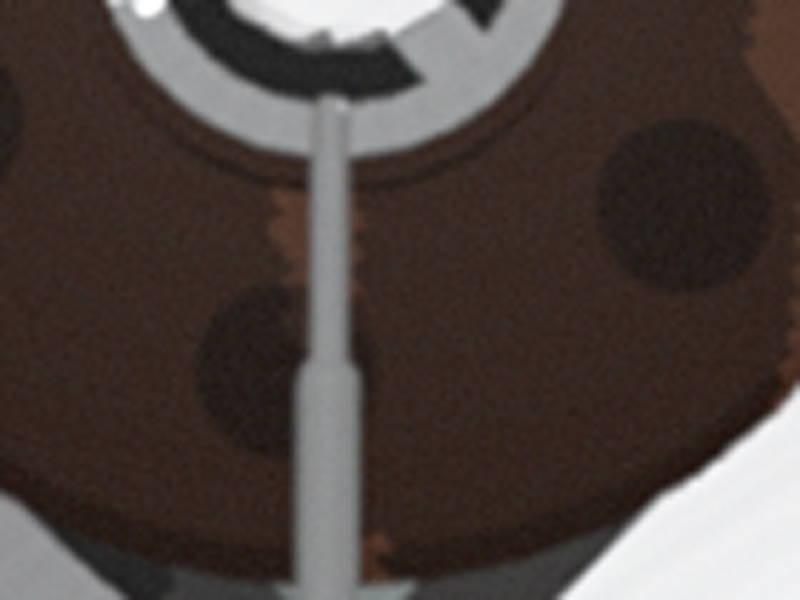

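>>> {"name": "step_arm", "arguments": {"commands": [{"translation": [1, 0, 0], "roll": 0}, {"translation": [1, 0, 0], "roll": 0}, {"translation": [1, 0, 0], "roll": 0}, {"translation": [0.5, 0, 0], "roll": 0}, {"translation": [0, 0, 0], "roll": 0}, {"translation": [0, 0, 0], "roll": 0}]}}

```text
time: 10.2
tool_pos: [0.5696, 0.0416, 0.0718]
tool_rot: [-3.142, 0.0, -0.609]
contact_force: [-0.3, 0.3, -1.1]
opening: 0.0175
grip_force: 54.9
```

>>> {"name": "step_arm", "arguments": {"commands": [{"translation": [0.5, 0, 0], "roll": 0}, {"translation": [0, 0, 0], "roll": 0}, {"translation": [0, 0, 0], "roll": 0}]}}

```text
time: 10.45
tool_pos: [0.57, 0.0413, 0.0718]
tool_rot: [-3.142, 0.0, -0.609]
contact_force: [-0.9, -0.3, -0.6]
opening: 0.0176
grip_force: 54.9
```

>>> {"name": "step_arm", "arguments": {"commands": [{"translation": [0.5, 0, 0], "roll": 0}, {"translation": [0, 0, 0], "roll": 0}, {"translation": [0, 0, 0], "roll": 0}]}}

```text
time: 10.7
tool_pos: [0.5705, 0.041, 0.0718]
tool_rot: [-3.142, 0.0, -0.609]
contact_force: [0.3, -0.3, -0.1]
opening: 0.0173
grip_force: 54.9
```

>>> {"name": "step_arm", "arguments": {"commands": [{"translation": [0.5, 0, 0], "roll": 0}, {"translation": [0, 0, 0], "roll": 0}, {"translation": [0, 0, 0], "roll": 0}]}}

```text
time: 10.95
tool_pos: [0.5709, 0.0408, 0.0718]
tool_rot: [-3.141, 0.0, -0.609]
contact_force: [0.9, -0.5, 0.6]
opening: 0.0174
grip_force: 54.9
```

>>> {"name": "step_arm", "arguments": {"commands": [{"translation": [0.5, 0, 0], "roll": 0}, {"translation": [0, 0, 0], "roll": 0}, {"translation": [0, 0, 0], "roll": 0}]}}

```text
time: 11.2
tool_pos: [0.5713, 0.0404, 0.0718]
tool_rot: [-3.142, 0.0, -0.609]
contact_force: [0.7, 0.4, 0.3]
opening: 0.0174
grip_force: 54.9
```

>>> {"name": "step_arm", "arguments": {"commands": [{"translation": [0.5, 0, 0], "roll": 0}, {"translation": [0, 0, 0], "roll": 0}, {"translation": [0, 0, 0], "roll": 0}]}}

```text
time: 11.45
tool_pos: [0.5715, 0.0403, 0.0718]
tool_rot: [3.142, 0.0, -0.609]
contact_force: [-0.4, -0.3, -0.1]
opening: 0.0178
grip_force: 54.9
```

>>> {"name": "step_arm", "arguments": {"commands": [{"translation": [0.5, 0, 0], "roll": 0}, {"translation": [0, 0, 0], "roll": 0}, {"translation": [0, 0, 0], "roll": 0}]}}

```text
time: 11.7
tool_pos: [0.5718, 0.0401, 0.0717]
tool_rot: [3.141, 0.001, -0.609]
contact_force: [-1.4, 1.1, 0.2]
opening: 0.0179
grip_force: 54.9
```

>>> {"name": "step_arm", "arguments": {"commands": [{"translation": [0.5, 0, 0], "roll": 0}, {"translation": [0, 0, 0], "roll": 0}, {"translation": [0, 0, 0], "roll": 0}]}}

```text
time: 11.95
tool_pos: [0.572, 0.0399, 0.0717]
tool_rot: [3.141, 0.001, -0.609]
contact_force: [-4.0, 2.8, 0.6]
opening: 0.0175
grip_force: 54.9
```

>>> {"name": "step_arm", "arguments": {"commands": [{"translation": [0.4, 0, 0], "roll": 0}, {"translation": [0, 0, 0], "roll": 0}, {"translation": [0, 0, 0], "roll": 0}]}}

```text
time: 12.2
tool_pos: [0.572, 0.0398, 0.0716]
tool_rot: [3.141, 0.002, -0.609]
contact_force: [-4.0, 3.1, 2.1]
opening: 0.0175
grip_force: 54.9
```

>>> {"name": "step_arm", "arguments": {"commands": [{"translation": [-1.2, 0, 0], "roll": 0}, {"translation": [-1.1, 0, 0], "roll": 0}, {"translation": [0, 0, 0], "roll": 0}, {"translation": [0, 0, 1], "roll": 0}, {"translation": [0, 0, 1], "roll": 0}, {"translation": [0, 0, 0.5], "roll": 0}, {"translation": [0, 0, 0], "roll": 0}, {"translation": [0, 0, 0], "roll": 0}]}}

```text
time: 12.87
tool_pos: [0.5711, 0.0406, 0.0693]
tool_rot: [-3.141, -0.0, -0.609]
contact_force: [0.5, 0.7, -1.0]
opening: 0.0178
grip_force: 54.9
```

>>> {"name": "step_arm", "arguments": {"commands": [{"translation": [0, 0, 0.5], "roll": 0}, {"translation": [0, 0, 0], "roll": 0}, {"translation": [0, 0, 0], "roll": 0}]}}

```text
time: 13.12
tool_pos: [0.571, 0.0407, 0.0688]
tool_rot: [-3.141, -0.0, -0.609]
contact_force: [0.4, -0.4, -1.0]
opening: 0.0174
grip_force: 54.9
```

>>> {"name": "step_arm", "arguments": {"commands": [{"translation": [0, 0, 0.5], "roll": 0}, {"translation": [0, 0, 0], "roll": 0}, {"translation": [0, 0, 0], "roll": 0}]}}

```text
time: 13.37
tool_pos: [0.5709, 0.0407, 0.0683]
tool_rot: [-3.142, 0.0, -0.609]
contact_force: [-0.6, 0.1, -0.6]
opening: 0.0175
grip_force: 54.9
```

>>> {"name": "step_arm", "arguments": {"commands": [{"translation": [0, 0, 0.5], "roll": 0}, {"translation": [0, 0, 0], "roll": 0}, {"translation": [0, 0, 0], "roll": 0}]}}

```text
time: 13.62
tool_pos: [0.5709, 0.0407, 0.0678]
tool_rot: [-3.142, 0.0, -0.609]
contact_force: [1.1, 1.2, -0.5]
opening: 0.0175
grip_force: 54.9
```

>>> {"name": "step_arm", "arguments": {"commands": [{"translation": [0, 0, 0.5], "roll": 0}, {"translation": [0, 0, 0], "roll": 0}, {"translation": [0, 0, 0], "roll": 0}]}}

```text
time: 13.87
tool_pos: [0.5709, 0.0407, 0.0673]
tool_rot: [-3.142, 0.0, -0.609]
contact_force: [1.1, -0.6, -1.1]
opening: 0.0174
grip_force: 54.9
```

>>> {"name": "step_arm", "arguments": {"commands": [{"translation": [0, 0, 0.5], "roll": 0}, {"translation": [0, 0, 0], "roll": 0}, {"translation": [0, 0, 0], "roll": 0}]}}

```text
time: 14.12
tool_pos: [0.5709, 0.0407, 0.0668]
tool_rot: [-3.142, 0.0, -0.609]
contact_force: [-0.2, -0.4, 0.2]
opening: 0.0177
grip_force: 54.9
```

>>> {"name": "step_arm", "arguments": {"commands": [{"translation": [0, 0, 0.5], "roll": 0}, {"translation": [0, 0, 0], "roll": 0}, {"translation": [0, 0, 0], "roll": 0}]}}

```text
time: 14.37
tool_pos: [0.5709, 0.0407, 0.0663]
tool_rot: [-3.142, 0.0, -0.609]
contact_force: [0.3, -0.2, -1.1]
opening: 0.0175
grip_force: 54.9
```

>>> {"name": "step_arm", "arguments": {"commands": [{"translation": [0, 0, 0.5], "roll": 0}, {"translation": [0, 0, 0], "roll": 0}, {"translation": [0, 0, 0], "roll": 0}]}}

```text
time: 14.62
tool_pos: [0.571, 0.0407, 0.0659]
tool_rot: [-3.141, -0.0, -0.609]
contact_force: [0.2, 0.3, -0.9]
opening: 0.0176
grip_force: 54.9
```

>>> {"name": "step_arm", "arguments": {"commands": [{"translation": [0, 0, 0.5], "roll": 0}, {"translation": [0, 0, 0], "roll": 0}, {"translation": [0, 0, 0], "roll": 0}]}}

```text
time: 14.87
tool_pos: [0.571, 0.0407, 0.0654]
tool_rot: [-3.141, -0.0, -0.609]
contact_force: [-0.0, -0.1, 0.3]
opening: 0.0174
grip_force: 54.9
```

```bash
python3 - <<'E'
from h import *
a=save('wrist','w5.png')
cv2.imwrite('pics/w5b.png',cv2.resize(a[60:165,220:360,::-1],(800,600),interpolation=cv2.INTER_CUBIC))
print(observe()['contact_force'],observe()['torque'])
E
```

```text
[ 0.3420488  -0.13094144  1.02032745] [-0.00146781  0.15029038 -0.0208054 ]
```

View pics/w5b.png

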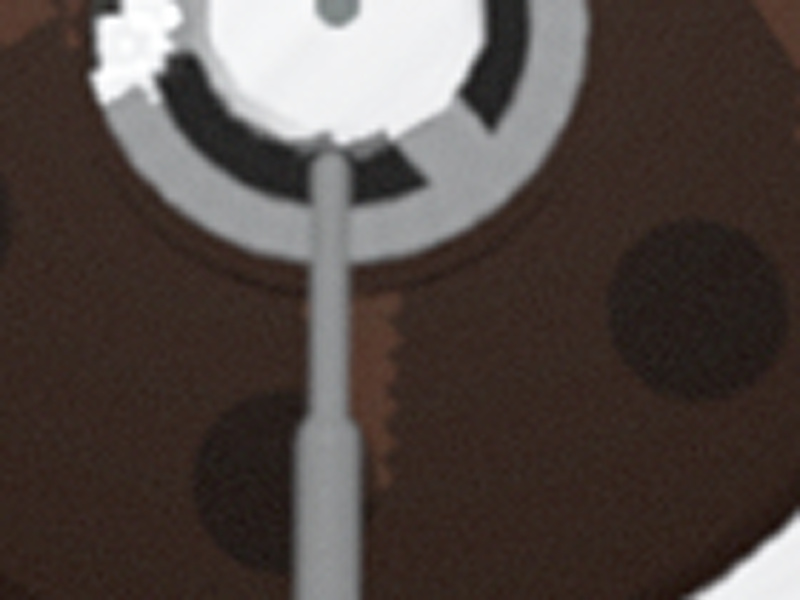

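>>> {"name": "step_arm", "arguments": {"commands": [{"translation": [0, 0, 0.5], "roll": 0}, {"translation": [0, 0, 0], "roll": 0}, {"translation": [0, 0, 0], "roll": 0}]}}

```text
time: 15.17
tool_pos: [0.571, 0.0407, 0.065]
tool_rot: [-3.141, -0.0, -0.609]
contact_force: [-1.3, 0.3, 2.8]
opening: 0.0176
grip_force: 54.9
```

>>> {"name": "step_arm", "arguments": {"commands": [{"translation": [0, 0, 0.5], "roll": 0}, {"translation": [0, 0, 0], "roll": 0}, {"translation": [0, 0, 0], "roll": 0}]}}

```text
time: 15.42
tool_pos: [0.5711, 0.0407, 0.0645]
tool_rot: [-3.141, -0.0, -0.609]
contact_force: [-0.9, 1.1, 2.8]
opening: 0.0178
grip_force: 54.9
```

>>> {"name": "step_arm", "arguments": {"commands": [{"translation": [0.05, 0.8, 0], "roll": 0}, {"translation": [0.1, 0.8, 0], "roll": 0}, {"translation": [0.15, 0.8, 0], "roll": 0}, {"translation": [0.2, 0.8, 0], "roll": 0}, {"translation": [0, 0, 0], "roll": 0}, {"translation": [0, 0, 0], "roll": 0}]}}

```text
time: 15.92
tool_pos: [0.5695, 0.0377, 0.0644]
tool_rot: [-3.142, -0.0, -0.609]
contact_force: [-0.3, 2.6, 3.6]
opening: 0.0176
grip_force: 55.0
```

>>> {"name": "step_arm", "arguments": {"commands": [{"translation": [0.1, 0.5, 0], "roll": 0}, {"translation": [0.1, 0.5, 0], "roll": 0}, {"translation": [0, 0, 0], "roll": 0}, {"translation": [0, 0, 0], "roll": 0}]}}

```text
time: 16.25
tool_pos: [0.5691, 0.0368, 0.0643]
tool_rot: [-3.142, -0.0, -0.609]
contact_force: [-1.0, 2.8, 4.0]
opening: 0.0175
grip_force: 55.0
```

>>> {"name": "step_arm", "arguments": {"commands": [{"translation": [-0.5, 0.15, 0], "roll": 0}, {"translation": [-0.5, 0.15, 0], "roll": 0}, {"translation": [-0.5, 0.15, 0], "roll": 0}, {"translation": [0, 0, 0], "roll": 0}, {"translation": [0, 0, 0], "roll": 0}]}}

```text
time: 16.67
tool_pos: [0.5678, 0.0368, 0.0644]
tool_rot: [3.141, -0.001, -0.61]
contact_force: [1.1, -1.5, 3.1]
opening: 0.0173
grip_force: 54.9
```

>>> {"name": "step_arm", "arguments": {"commands": [{"translation": [-0.5, 0.15, 0], "roll": 0}, {"translation": [-0.5, 0.15, 0], "roll": 0}, {"translation": [0, 0, 0], "roll": 0}, {"translation": [0, 0, 0], "roll": 0}]}}

```text
time: 17.0
tool_pos: [0.5671, 0.0374, 0.0645]
tool_rot: [-3.141, -0.001, -0.609]
contact_force: [3.5, -3.2, 3.3]
opening: 0.0177
grip_force: 54.9
```

>>> {"name": "step_arm", "arguments": {"commands": [{"translation": [-0.5, 0.15, 0], "roll": 0}, {"translation": [-0.5, 0.15, 0], "roll": 0}, {"translation": [0, 0, 0], "roll": 0}, {"translation": [0, 0, 0], "roll": 0}]}}

```text
time: 17.33
tool_pos: [0.5666, 0.0377, 0.0646]
tool_rot: [-3.141, -0.002, -0.609]
contact_force: [5.2, -2.8, 1.5]
opening: 0.0174
grip_force: 55.0
```

>>> {"name": "step_arm", "arguments": {"commands": [{"translation": [-0.5, 0.15, 0.1], "roll": 0}, {"translation": [-0.5, 0.15, 0.1], "roll": 0}, {"translation": [0, 0, 0], "roll": 0}, {"translation": [0, 0, 0], "roll": 0}]}}

```text
time: 17.67
tool_pos: [0.566, 0.0378, 0.0645]
tool_rot: [-3.14, -0.003, -0.609]
contact_force: [6.6, -3.5, 2.0]
opening: 0.0177
grip_force: 55.0
```

>>> {"name": "step_arm", "arguments": {"commands": [{"translation": [-0.5, 0.15, 0.4], "roll": 0}, {"translation": [-0.5, 0.15, 0.4], "roll": 0}, {"translation": [0, 0, 0], "roll": 0}, {"translation": [0, 0, 0], "roll": 0}]}}

```text
time: 18.0
tool_pos: [0.5658, 0.0379, 0.0641]
tool_rot: [-3.14, -0.005, -0.609]
contact_force: [7.3, -4.2, 3.0]
opening: 0.017
grip_force: 55.0
```

>>> {"name": "step_arm", "arguments": {"commands": [{"translation": [-0.5, 0.15, 0.3], "roll": 0}, {"translation": [-0.5, 0.15, 0.3], "roll": 0}, {"translation": [0, 0, 0], "roll": 0}, {"translation": [0, 0, 0], "roll": 0}]}}

```text
time: 18.33
tool_pos: [0.5654, 0.0381, 0.0638]
tool_rot: [-3.139, -0.006, -0.609]
contact_force: [8.3, -4.0, 3.2]
opening: 0.0176
grip_force: 55.0
```

>>> {"name": "step_arm", "arguments": {"commands": [{"translation": [-0.5, 0.15, 0.3], "roll": 0}, {"translation": [-0.5, 0.15, 0.3], "roll": 0}, {"translation": [0, 0, 0], "roll": 0}, {"translation": [0, 0, 0], "roll": 0}]}}

```text
time: 18.67
tool_pos: [0.565, 0.0383, 0.0635]
tool_rot: [-3.138, -0.007, -0.609]
contact_force: [9.3, -4.7, 4.2]
opening: 0.0175
grip_force: 55.0
```

>>> {"name": "step_arm", "arguments": {"commands": [{"translation": [-0.5, 0.15, 0.3], "roll": 0}, {"translation": [-0.5, 0.15, 0.3], "roll": 0}, {"translation": [0, 0, 0], "roll": 0}, {"translation": [0, 0, 0], "roll": 0}]}}

```text
time: 19.0
tool_pos: [0.5646, 0.0384, 0.0632]
tool_rot: [-3.138, -0.009, -0.609]
contact_force: [10.0, -7.1, 4.7]
opening: 0.0179
grip_force: 55.0
```

>>> {"name": "step_arm", "arguments": {"commands": [{"translation": [-0.5, 0.15, 0.15], "roll": 0}, {"translation": [-0.5, 0.15, 0.15], "roll": 0}, {"translation": [0, 0, 0], "roll": 0}, {"translation": [0, 0, 0], "roll": 0}]}}

```text
time: 19.33
tool_pos: [0.5642, 0.0386, 0.0631]
tool_rot: [-3.137, -0.01, -0.609]
contact_force: [11.6, -5.4, 3.8]
opening: 0.0176
grip_force: 55.0
```

>>> {"name": "step_arm", "arguments": {"commands": [{"translation": [-0.5, 0.15, 0.15], "roll": 0}, {"translation": [-0.5, 0.15, 0.15], "roll": 0}, {"translation": [0, 0, 0], "roll": 0}, {"translation": [0, 0, 0], "roll": 0}]}}

```text
time: 19.67
tool_pos: [0.5636, 0.0387, 0.063]
tool_rot: [-3.137, -0.011, -0.609]
contact_force: [13.0, -5.8, 4.1]
opening: 0.0173
grip_force: 55.0
```

>>> {"name": "step_arm", "arguments": {"commands": [{"translation": [-0.5, 0.15, 0.15], "roll": 0}, {"translation": [-0.5, 0.15, 0.15], "roll": 0}, {"translation": [0, 0, 0], "roll": 0}, {"translation": [0, 0, 0], "roll": 0}]}}

```text
time: 20.0
tool_pos: [0.5632, 0.0389, 0.0628]
tool_rot: [-3.136, -0.012, -0.609]
contact_force: [14.2, -7.6, 3.5]
opening: 0.0174
grip_force: 55.0
```

>>> {"name": "step_arm", "arguments": {"commands": [{"translation": [-0.4, 0.1, 0.2], "roll": 0}, {"translation": [-0.4, 0.1, 0.2], "roll": 0}, {"translation": [0, 0, 0], "roll": 0}, {"translation": [0, 0, 0], "roll": 0}]}}

```text
time: 20.33
tool_pos: [0.5629, 0.039, 0.0627]
tool_rot: [-3.136, -0.013, -0.609]
contact_force: [14.0, -8.1, 4.0]
opening: 0.0174
grip_force: 55.0
```

>>> {"name": "step_arm", "arguments": {"commands": [{"translation": [-0.4, 0.1, 0.2], "roll": 0}, {"translation": [-0.4, 0.1, 0.2], "roll": 0}, {"translation": [0, 0, 0], "roll": 0}, {"translation": [0, 0, 0], "roll": 0}]}}

```text
time: 20.67
tool_pos: [0.5626, 0.0392, 0.0625]
tool_rot: [-3.135, -0.014, -0.609]
contact_force: [15.4, -9.3, 4.6]
opening: 0.0176
grip_force: 55.0
```

>>> {"name": "step_arm", "arguments": {"commands": [{"translation": [-0.3, 0.5, 0.1], "roll": 0}, {"translation": [-0.3, 0.5, 0.1], "roll": 0}, {"translation": [0, 0, 0], "roll": 0}, {"translation": [0, 0, 0], "roll": 0}]}}

```text
time: 21.0
tool_pos: [0.5618, 0.0388, 0.0624]
tool_rot: [-3.135, -0.015, -0.609]
contact_force: [15.7, -7.4, 5.2]
opening: 0.0175
grip_force: 55.0
```

>>> {"name": "step_arm", "arguments": {"commands": [{"translation": [-0.3, 0.5, 0.1], "roll": 0}, {"translation": [-0.3, 0.5, 0.1], "roll": 0}, {"translation": [0, 0, 0], "roll": 0}, {"translation": [0, 0, 0], "roll": 0}]}}

```text
time: 21.33
tool_pos: [0.561, 0.0385, 0.0622]
tool_rot: [-3.134, -0.015, -0.609]
contact_force: [16.7, -6.9, 4.2]
opening: 0.0173
grip_force: 55.0
```

>>> {"name": "step_arm", "arguments": {"commands": [{"translation": [-0.3, 0.4, 0.2], "roll": 0}, {"translation": [-0.3, 0.4, 0.1], "roll": 0}, {"translation": [0, 0, 0], "roll": 0}, {"translation": [0, 0, 0], "roll": 0}]}}

```text
time: 21.67
tool_pos: [0.5605, 0.0382, 0.0621]
tool_rot: [-3.134, -0.016, -0.609]
contact_force: [18.1, -7.6, 4.9]
opening: 0.0171
grip_force: 55.1
```

>>> {"name": "step_arm", "arguments": {"commands": [{"translation": [-0.4, 0.3, 0.1], "roll": 0}, {"translation": [-0.4, 0.3, 0.1], "roll": 0}, {"translation": [0, 0, 0], "roll": 0}, {"translation": [0, 0, 0], "roll": 0}]}}

```text
time: 22.0
tool_pos: [0.56, 0.0381, 0.062]
tool_rot: [-3.134, -0.017, -0.608]
contact_force: [18.8, -6.9, 3.9]
opening: 0.0177
grip_force: 55.1
```

```bash
python3 - <<'E'
from h import *
a=save('wrist','w6.png')
cv2.imwrite('pics/w6b.png',cv2.resize(a[50:155,220:360,::-1],(800,600),interpolation=cv2.INTER_CUBIC))
print(observe()['contact_force'],observe()['torque'])
E
```

```text
[19.47739536 -7.11328527  3.7571396 ] [-1.55134783 -3.55992297  0.42680254]
```

View pics/w6b.png

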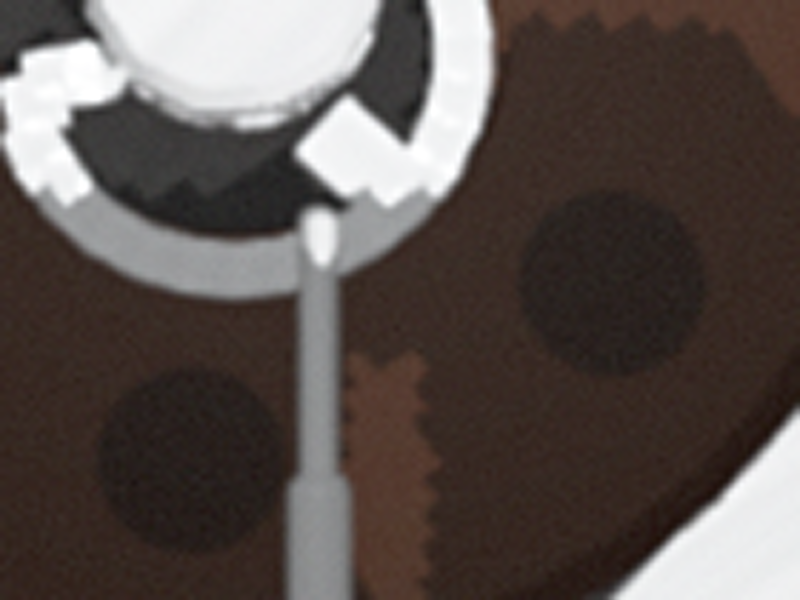

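>>> {"name": "step_arm", "arguments": {"commands": [{"translation": [0.1, 0.5, 0.1], "roll": 0}, {"translation": [0.1, 0.5, 0.1], "roll": 0}, {"translation": [0.1, 0.5, 0], "roll": 0}, {"translation": [0, 0, 0], "roll": 0}, {"translation": [0, 0, 0], "roll": 0}]}}

```text
time: 22.47
tool_pos: [0.5592, 0.037, 0.0618]
tool_rot: [-3.133, -0.016, -0.608]
contact_force: [20.1, -6.1, 3.8]
opening: 0.0174
grip_force: 55.2
```

>>> {"name": "step_arm", "arguments": {"commands": [{"translation": [0, 0.5, 0.1], "roll": 0}, {"translation": [0, 0.5, 0.1], "roll": 0}, {"translation": [0, 0.5, 0], "roll": 0}, {"translation": [0, 0, 0], "roll": 0}, {"translation": [0, 0, 0], "roll": 0}]}}

```text
time: 22.88
tool_pos: [0.5584, 0.0359, 0.0616]
tool_rot: [-3.133, -0.016, -0.608]
contact_force: [19.4, -5.5, 3.8]
opening: 0.0179
grip_force: 55.2
```

>>> {"name": "step_arm", "arguments": {"commands": [{"translation": [0, 0.5, 0.1], "roll": 0}, {"translation": [0, 0.5, 0.1], "roll": 0}, {"translation": [0, 0.5, 0.1], "roll": 0}, {"translation": [0, 0, 0], "roll": 0}, {"translation": [0, 0, 0], "roll": 0}]}}

```text
time: 23.3
tool_pos: [0.548, 0.0364, 0.0572]
tool_rot: [3.14, 0.004, -0.609]
contact_force: [0.6, 0.3, -0.5]
opening: 0.0177
grip_force: 55.0
```

>>> {"name": "step_arm", "arguments": {"commands": [{"translation": [0, 0.5, 0.1], "roll": 0}, {"translation": [0, 0.5, 0.1], "roll": 0}, {"translation": [0, 0.5, 0.1], "roll": 0}, {"translation": [0, 0, 0], "roll": 0}, {"translation": [0, 0, 0], "roll": 0}]}}

```text
time: 23.72
tool_pos: [0.5486, 0.0349, 0.0578]
tool_rot: [3.141, 0.001, -0.609]
contact_force: [0.2, 0.3, -0.2]
opening: 0.0176
grip_force: 55.0
```

>>> {"name": "step_arm", "arguments": {"commands": [{"translation": [0, 0, -1], "roll": 0}, {"translation": [0, 0, -1], "roll": 0}, {"translation": [0, 0, -2], "roll": 0}, {"translation": [0, 0, -2], "roll": 0}, {"translation": [0, 0, -2], "roll": 0}, {"translation": [0, 0, -3], "roll": 0}, {"translation": [0, 0, -3], "roll": 0}, {"translation": [0, 0, -4], "roll": 0}, {"translation": [0, 0, -5], "roll": 0}, {"translation": [0, 0, -5], "roll": 0}, {"translation": [0, 0, -6], "roll": 0}, {"translation": [0, 0, -6], "roll": 0}, {"translation": [0, 0, 0], "roll": 0}, {"translation": [0, 0, 0], "roll": 0}]}}

```text
time: 24.88
tool_pos: [0.5492, 0.0348, 0.0985]
tool_rot: [-3.141, -0.001, -0.609]
contact_force: [-0.2, -0.2, -0.9]
opening: 0.0176
grip_force: 55.0
```

```bash
python3 - <<'E'
from h import *
a=save('wrist','w7.png')
t=read_camera('top')
cv2.imwrite('pics/top7.png',t[:,:,::-1])
o=np.zeros((600,800,3),np.uint8)
o[:450,:600]=cv2.resize(a[30:240,136:416,::-1],(600,450),interpolation=cv2.INTER_CUBIC)
o[400:600,600:800]=cv2.resize(t[135:185,260:310,::-1],(200,200),interpolation=cv2.INTER_CUBIC)
cv2.imwrite('pics/w7b.png',o)
print(observe()['contact_force'],observe()['tool_pos'])
E
```

```text
[-0.25229165  0.73639215 -0.13009488] [0.54873039 0.03480736 0.0977723 ]
```

View pics/w7b.png

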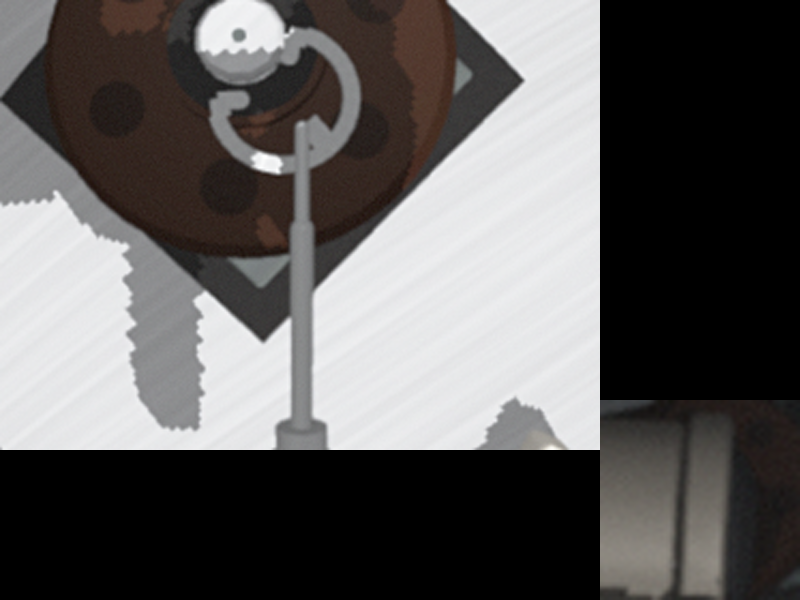

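The clip is off the groove, leaning over the hub edge on the wheel and clear of the head at (240,40). The hook is free. Next I carry the pick back to its old spot.

>>> {"name": "step_arm", "arguments": {"commands": [{"translation": [0, 0, -10], "roll": 0}, {"translation": [0, 0, -10], "roll": 0}, {"translation": [-15, 0, 0], "roll": 0}, {"translation": [-15, 0, 0], "roll": 0}, {"translation": [-17, -15, 0], "roll": 0}, {"translation": [-17, -15, 0], "roll": 0}, {"translation": [-17, -15, 0], "roll": 0}, {"translation": [-17, -15, 0], "roll": 0}, {"translation": [-17, -15, 0], "roll": 0}, {"translation": [-17, -15, 0], "roll": 0}, {"translation": [0, 0, 0], "roll": -0.119}, {"translation": [0, 0, 0], "roll": -0.119}, {"translation": [0, 0, 0], "roll": -0.119}, {"translation": [0, 0, 0], "roll": -0.119}, {"translation": [0, 0, 0], "roll": -0.119}, {"translation": [0, 0, 0], "roll": -0.119}, {"translation": [0, 0, 0], "roll": -0.119}, {"translation": [0, 0, 0], "roll": 0}]}}

```text
time: 26.48
tool_pos: [0.4925, 0.1842, 0.1189]
tool_rot: [-3.142, -0.001, 0.228]
contact_force: [-0.2, 0.1, 0.1]
opening: 0.0178
grip_force: 55.0
```

```bash
python3 - <<'E'
from h import *
print(tool()[0],tool()[2]['tool_rot'],delta([.500,.2165,.004]))
a=save('wrist','w8.png')
for n in ['clip','hook','axle']: print(n,[(np.round(d['at'],3).tolist(),round(d['confidence'],2)) for d in search_frame('wrist',n)])
save('top','top8.png')
for n in ['clip']: print(n,[(np.round(d['at'],3).tolist(),round(d['confidence'],2)) for d in search_frame('top',n)])
E
```

```text
[0.49251805 0.18423958 0.11891058] [-3.14153877e+00 -1.23293001e-03  2.28075173e-01] [ 14.4 -29.7 114.9]
clip [([0.62, -0.013, 0.063], 0.75)]
hook [([0.504, 0.189, 0.138], 0.75), ([0.47, -0.016, 0.014], 0.62)]
axle [([0.642, 0.023, 0.051], 0.97), ([0.494, 0.364, 0.06], 0.76)]
clip [([0.625, -0.02, 0.063], 0.57), ([0.432, 0.163, 0.134], 0.41)]
```

>>> {"name": "step_arm", "arguments": {"commands": [{"translation": [14.4, -29.7, 0], "roll": 0}, {"translation": [0, 0, 20], "roll": 0}, {"translation": [0, 0, 20], "roll": 0}, {"translation": [0, 0, 20], "roll": 0}, {"translation": [0, 0, 20], "roll": 0}, {"translation": [0, 0, 15], "roll": 0}, {"translation": [0, 0, 10], "roll": 0}, {"translation": [0, 0, 5], "roll": 0}, {"translation": [0, 0, 2], "roll": 0}, {"translation": [0, 0, 1.5], "roll": 0}, {"translation": [0, 0, 0], "roll": 0}, {"translation": [0, 0, 0], "roll": 0}]}}

```text
time: 27.78
tool_pos: [0.5002, 0.2165, 0.0052]
tool_rot: [-3.141, -0.002, 0.224]
contact_force: [-0.2, -0.2, -0.7]
opening: 0.0175
grip_force: 55.0
```

>>> {"name": "step_arm", "arguments": {"commands": [{"translation": [0, 0, 0.5], "roll": 0}, {"translation": [0, 0, 0.5], "roll": 0}, {"translation": [0, 0, 0], "roll": 0}, {"translation": [0, 0, 0], "roll": 0}]}}

```text
time: 28.12
tool_pos: [0.4998, 0.2163, 0.0037]
tool_rot: [-3.141, -0.001, 0.224]
contact_force: [-0.0, 1.3, -0.2]
opening: 0.0177
grip_force: 55.0
```

>>> {"name": "step_arm", "arguments": {"commands": [{"translation": [0, 0, 0.5], "roll": 0}, {"translation": [0, 0, 0], "roll": 0}, {"translation": [0, 0, 0], "roll": 0}]}}

```text
time: 28.37
tool_pos: [0.4998, 0.2164, 0.0036]
tool_rot: [-3.142, -0.001, 0.224]
contact_force: [-0.4, -1.1, 4.8]
opening: 0.0175
grip_force: 55.0
```

Contact with the bench. I release, then rise.

>>> {"name": "step_arm", "arguments": {"commands": [{"translation": [0, 0, 0], "roll": 0}, {"translation": [0, 0, 0], "roll": 0}, {"translation": [0, 0, 0], "roll": 0}, {"translation": [0, 0, 0], "roll": 0}, {"translation": [0, 0, 0], "roll": 0}, {"translation": [0, 0, 0], "roll": 0}, {"translation": [0, 0, -4], "roll": 0}, {"translation": [0, 0, -8], "roll": 0}, {"translation": [0, 0, -15], "roll": 0}, {"translation": [0, 0, -20], "roll": 0}, {"translation": [0, 0, -25], "roll": 0}, {"translation": [0, 0, -25], "roll": 0}, {"translation": [0, 0, -25], "roll": 0}, {"translation": [0, 0, -25], "roll": 0}, {"translation": [0, 0, 0], "roll": 0}, {"translation": [0, 0, 0], "roll": 0}], "fingers": 0.55}}

```text
time: 29.7
tool_pos: [0.5004, 0.2165, 0.152]
tool_rot: [-3.141, -0.004, 0.224]
contact_force: [-0.2, -0.1, -0.9]
opening: 0.0509
grip_force: 0.0
```

```bash
python3 - <<'E'
from h import *
print(tool()[0],tool()[2]['contact_force'],tool()[2]['opening'])
save('top','top9.png')
for n in ['clip','pick','driver','tin','bowl']: print(n,[(np.round(d['at'],3).tolist(),round(d['confidence'],2)) for d in search_frame('top',n)])
save('wrist','w9.png')
for n in ['clip','pick','hook']: print(n,[(np.round(d['at'],3).tolist(),round(d['confidence'],2)) for d in search_frame('wrist',n)])
E
```

```text
[0.50040506 0.21653975 0.15204427] [-0.18525588 -0.11294012 -0.87547046] 0.0508657193271786
clip [([0.623, -0.022, 0.063], 0.49)]
pick [([0.445, 0.015, 0.019], 0.86), ([0.456, 0.203, 0.02], 0.73)]
driver [([0.453, -0.206, 0.017], 0.76), ([0.701, 0.231, 0.046], 0.23)]
tin [([0.703, 0.23, 0.045], 0.9)]
bowl [([0.73, -0.256, 0.016], 0.73), ([0.455, 0.204, 0.019], 0.53)]
clip [([0.622, -0.017, 0.064], 0.78)]
pick [([0.484, 0.214, 0.024], 0.63), ([0.475, -0.02, 0.016], 0.48)]
hook [([0.482, 0.21, 0.022], 0.87), ([0.475, -0.021, 0.02], 0.78)]
```

The pick lies on the bench, the clip lies on the wheel, and the driver, tin and bowl haven't moved.

```bash
python3 -c "
from cell import *
print(hand_in())"
```

```text
the job is handed in; nothing more can be done
None
```

I handed the job in at about 30 s of the 58 s allowed: the E-clip is off the axle, tilted over the hub's edge on the wheel, the hooked pick is back on the bench, and the screwdriver, tin and bowl stayed where they were; the pull peaked at about 21 N measured at the wrist (25 N bends the clip).

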